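# Fetch the cleaning basket from the latched drying stand

### The arm

A 6-joint arm with a two-finger parallel gripper is mounted at the origin on the work surface. World frame = base frame: x ahead of the robot, y to its left, z up, the work surface at z = 0. Lengths are in m, angles in rad, forces in N, time in s.
With the tool pointing down it reaches from about 0.35 to 1 m from the base axis. Payload 7.1 kg.
Tool frame: the origin (TCP) lies between the finger pads, 19 mm behind the fingertips; this is the grasp point; z points along the fingers, y is the line along which they close (so a half turn about z gives the same grasp; the last joint's range is limited). The gripper opens to 85 mm and grips with 20 to 120 N. Pads are 22 mm wide; open, the fingers measure 114 mm over their backs; the gripper's body (76 mm by 85 mm) begins 54 mm behind the grasp point. The pads swing forward as they close: fully open they stand 13 mm farther back than shut.
Start: joints at [1.244, 0.423, 1.63, -0, 1.089, -0.019], TCP at [0.189, 0.596, 0.25] pointing down, gripper open.
Joint ranges: [-3, 3], [-0.9, 2.11], [0.09, 2.58], [-1.31, 4.45], [0.11, 2.69], [-2.54, 2.54]. Speed limits (rad/s): [2.39, 2.39, 3.01, 3.14, 3.14, 3.14].

### API

Orientations are given as a rotation vector (axis times angle).
In Python, from rig import manip gives the robot as it stands. The module is installed in compiled form; this text tells all that it offers. Calls block until the motion is done:
- manip.move_to(position, orientation): joint-space move of the TCP to a pose.
- manip.servo_line(position, orientation=None, rate=0.15): straight line of the TCP; orientation=None keeps the orientation; rate is the mean speed in m/s.
- manip.set_joints(angles): joint-space move.
- manip.command_gripper(opening, f_grip=None): finger opening in m; f_grip is the grip in N (None keeps the last); returns when the fingers have stopped.
- manip.hold(seconds).
- manip.solve_ik(position, orientation): joint angles nearest the present ones, or None.
- manip.camera(name): name is "scene" or "top" or "wrist"; returns a dict with "image" (384x512x3 uint8, red, green, blue), "fx", "fy", "cx", "cy" (pixels), "cam_to_world" (4x4, takes a point from camera to world coordinates); the wrist camera has in their place "mount" (4x4, takes a point from camera to tool coordinates, whose origin is the TCP and whose axes are the flange's). Camera axes: x right, y down, z forward; pixel columns grow to the right and rows downward; lengths in m; the calibration is good to about 2 mm. A picture is of the moment at which its call begins: read the wrist's pose just before it. There is no depth.
A pose or a line that the arm cannot do raises manip.IKError and nothing moves.
- manip.sign_off(): hands the job in; it is judged then, once.
Readings, each from a call of its own:
- manip.get_time(): time.
- manip.get_joint_positions(): joint angles.
- manip.get_joint_vel(): joint speeds.
- manip.get_tau(): joint torques, N m.
- manip.get_position(): TCP position.
- manip.get_ee_rot(): TCP orientation.
- manip.get_contact_force(): force on the tool from outside, world axes, zero at the start.
- manip.get_torque(): the same for the moment, N m.
- manip.get_width(): finger opening in m.
- manip.get_grip_force(): force on a finger pad.
Only numpy, scipy, OpenCV 4.12 (cv2) and the standard library are available. Lean on these libraries where they do the work, as an engineer would, in place of code of your own. Each camera call takes 0.05 s, during which the arm holds its last target. There are 200 camera calls.

### The job

Press the upright thumb lever on the drying stand's gate sideways to lift the latch bar out of its catch and swing the gate wide open, to about square with the stand or beyond. Then take the steel cleaning basket out by its stem, keeping it upright, and set it down gently, standing inside the empty aluminium tray where it lies. Leave the gate open and do not disturb the other things on the bench.

Things in the scene. Friction and masses are not known exactly. Their poses are not given: they have to be found in the camera images.
- dryer: Drying stand, fixed: grey base 130 x 240 x 20 mm (x -60 to 70), four posts, 190 mm clear between the front ones, and a white hood (x -45 to 70 mm, 240 wide) from 280 to 350 mm above the bench. Origin on the bench; -x is the front with the gate, +y the hinge side. Under the hood a tool pointing straight down cannot reach the basket; one leaning 28 to 45 degrees, fingers pointing in, can.
- gate (a joint): Gate angle: 0 = closed, grows as it swings out towards the robot, clockwise seen from above, about its +y edge; stop at 1.75 rad. Aluminium frame with a clear pane, 12 mm thick, from 4 to 194 mm from the hinge line, 30 to 257 mm above the bench. Stays where it is left (0.03 N m of friction). While latched it moves only 0.02 to 0.04 rad.
- gate_hinge (a point): Point on the gate's upright hinge line in the middle of its thickness, 140 mm above the bench; in the stand's frame at x -66, y 100 mm. Turns with the gate: its -y axis points along the gate to the free edge, its -x axis out of the gate's front face.
- gate_post (a point): Grip point of the fixed steel upright (12 mm in x, 10 mm in y) on the gate's front: 197 mm above the bench, 39 mm before the gate's middle plane, 80 mm from the hinge line. The upright spans 134 to 220 mm above the bench, held off the gate only by a stub 12 mm high, 140 mm above the bench. Axes as gate_hinge.
- latch (a joint): Latch angle: 0 = bar level in its catch, 0.35 rad = stop, raised; clears the catch lip above 0.16. Bar and lever are one 140 g piece pivoted on the gate 120 mm from the hinge line, 140 mm up, axis along gate x; its weight (0.05 N m) returns it to 0. Bar 96 mm long, 14 high, 10 thick, 20 mm before the gate's middle plane, runs past the free edge behind the lip on the right post (lip top 145 mm up).
- lever_tip (a point): Grip point of the thumb lever, 57 mm above the latch pivot (197 mm above the bench at rest). Steel upright 12 (x) by 8 mm (y), top at 220 mm, 40 mm beside the fixed upright on the free-edge side. Pushed or squeezed towards that upright it raises the bar; 20 mm here reaches the stop. The two measure 49 mm over their outer faces at rest, about 30 at the stop. Turns with gate and latch.
- basket: Open round steel cleaning basket, 62 mm across, 45 mm high, brass wheels inside, with an upright round stem 12 mm thick on its axis, bare from 45 mm to its top at 105 mm above its underside; grip it in the upper half, 75 to 95 mm up. 110 to 200 g. Origin at the centre of its underside, z along the stem. Starts on the stand's base, 20 mm above the bench, behind the closed gate.
- tray: The empty aluminium tray, 130 x 170 mm (x, y), 18 mm high, walls and floor 3 mm thick, open on top, loose on the bench, 350 g. Origin at the centre of its underside. It lies in one of two places to the right of the stand, the parts tray in the other.
- parts_tray: A like tray with brass wheels in it; not to be disturbed.
- driver_stand: Black round stand 90 mm across with six screwdrivers, 130 mm high, left of the stand; not to be disturbed.
- oil_bottle: Amber oil bottle, 52 mm across, 118 mm high with its brass rod, left of the stand; not to be disturbed.
- hammer: Small brass-headed hammer lying on the bench at the left, 180 mm long, 22 mm high; not to be disturbed.
- movement_holder: Aluminium movement holder, 60 x 80 mm, 18 mm high, lying on the pad in front of the stand, low enough for the gate to pass over; not to be disturbed.
- loupe: Black eyeglass loupe standing on the bench, 42 mm across, 50 mm high, between the trays and the stand; not to be disturbed.
- tweezers: Flat steel tweezers lying on the bench, 135 mm long, 7 mm high; not to be disturbed.
Mind the look-alikes: they are no part of the job. Leave any brown look-alike of the tray alone.

How it is judged:
By the outcome, as a careful person would: the job done as asked, in the order asked, and still so for the second after the job is handed in, with the robot touching nothing.
It also fails if it takes over 72 s, if anything falls off the work surface, if the arm or the gripper's body presses on something with over 40 N, if the wrist force passes 120 N, or if a joint passes its speed limit or range.

## Working session

There is one attempt and no reset: what is moved stays moved. The work goes in short steps, each a Python script; the robot and the scene stay as the last script left them, time stands still between calls to the robot, and variables do not carry over. Pictures are saved under pics/ and viewed, at most 10 in all, crops included, and the job is handed in when it is done.

```bash
mkdir -p pics
python3 - <<'E'
from rig import manip
import cv2,numpy as np
for n in("scene","top"):
    c=manip.camera(n); np.savez(f"{n}.npz",**c)
    cv2.imwrite(f"pics/{n}0.png",cv2.resize(c["image"][:,:,::-1],(800,600),interpolation=cv2.INTER_CUBIC))
    print(n,c["fx"],c["cx"],c["cy"],np.round(c["cam_to_world"],3).tolist())
print(manip.get_time(),manip.get_ee_rot())
E
```

```text
scene 425.7997347338706 255.24306408860122 193.18643707415714 [[0.896, 0.302, -0.327, 0.904], [0.445, -0.592, 0.672, -0.914], [0.009, -0.748, -0.664, 1.007], [0.0, 0.0, 0.0, 1.0]]
top 487.31230905079286 255.88742015664684 192.4652241277966 [[-0.045, -0.979, 0.2, 0.154], [-0.999, 0.043, -0.012, -0.035], [0.003, -0.201, -0.98, 1.583], [0.0, 0.0, 0.0, 1.0]]
0.1 [-4.81535497e-01 -3.10422147e+00  2.17010244e-03]
```

View pics/scene0.png

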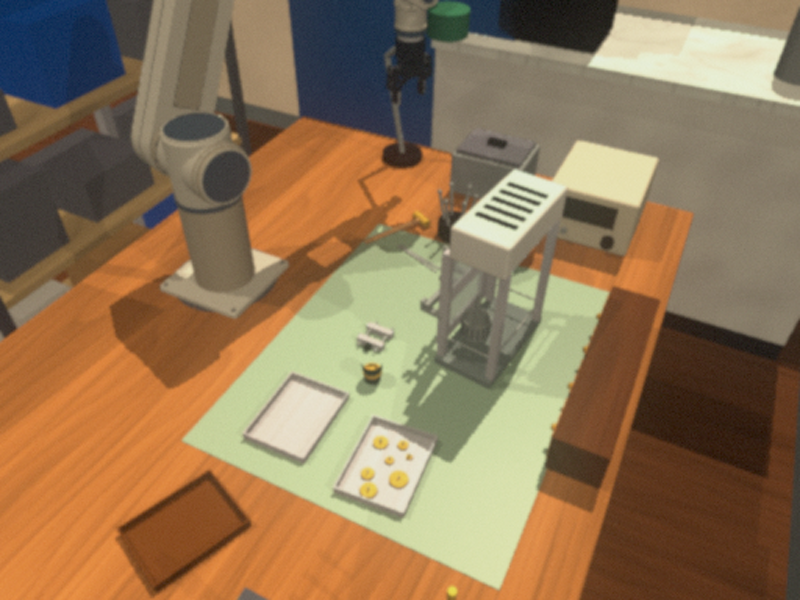

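View pics/top0.png

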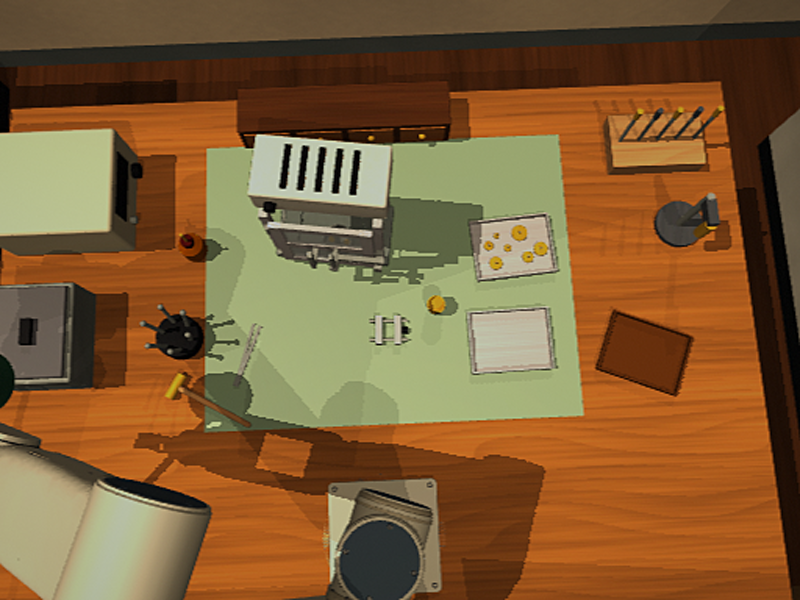

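The top view shows the stand with its hood at (320,172), the gate with both uprights near (325,255), the empty tray at (511,341), the parts tray at (513,247), the loupe at (437,304) and the holder at (390,330). I'll enlarge the stand in both views.

```bash
cat > h.py <<'E'
import numpy as np,cv2
def ray(n,u,v):
    c=np.load(n+".npz");T=c["cam_to_world"]
    d=T[:3,:3]@np.array([(u-c["cx"])/c["fx"],(v-c["cy"])/c["fy"],1]);return T[:3,3],d
def pt(n,u,v,z):
    o,d=ray(n,u,v);return o+d*(z-o[2])/d[2]
def proj(n,p):
    c=np.load(n+".npz");T=np.linalg.inv(c["cam_to_world"]);q=T[:3,:3]@np.asarray(p)+T[:3,3]
    return c["fx"]*q[0]/q[2]+c["cx"],c["fy"]*q[1]/q[2]+c["cy"]
E
python3 - <<'E'
import numpy as np,cv2
from h import *
k=1.5625
for nm,u,v,z in [("hoodFL",248,196,.35),("hoodFR",388,207,.35),("hoodBL",256,135,.35),("hoodBR",392,145,.35),
 ("trayBL",467,311,.018),("trayBR",552,307,.018),("trayFR",555,371,.018),("trayFL",470,375,.018),("loupe",437,303,.05),("holder",390,330,.018),
 ("driver",180,335,.1),("oil",190,240,.1)]:
    print(nm,pt("top",u/k-.2,v/k-.2,z).round(4))
a=np.load("top.npz")["image"][75:180,150:260,::-1];cv2.imwrite("pics/ct.png",cv2.resize(a,None,fx=5.7,fy=5.7,interpolation=cv2.INTER_CUBIC))
a=np.load("scene.npz")["image"][105:250,260:370,::-1];cv2.imwrite("pics/cs.png",cv2.resize(a,None,fx=4.1,fy=4.1,interpolation=cv2.INTER_CUBIC))
E
```

```text
hoodFL [0.6003 0.1999 0.35  ]
hoodFR [ 0.5703 -0.0371  0.35  ]
hoodBL [0.7106 0.1856 0.35  ]
hoodBR [ 0.682  -0.0487  0.35  ]
trayBL [ 0.4472 -0.1934  0.018 ]
trayBR [ 0.4479 -0.372   0.018 ]
trayFR [ 0.3136 -0.3668  0.018 ]
trayFL [ 0.3131 -0.1912  0.018 ]
loupe [ 0.4607 -0.1296  0.05  ]
holder [ 0.4141 -0.0307  0.018 ]
driver [0.4087 0.3826 0.1   ]
oil [0.6023 0.365  0.1   ]
```

View pics/ct.png

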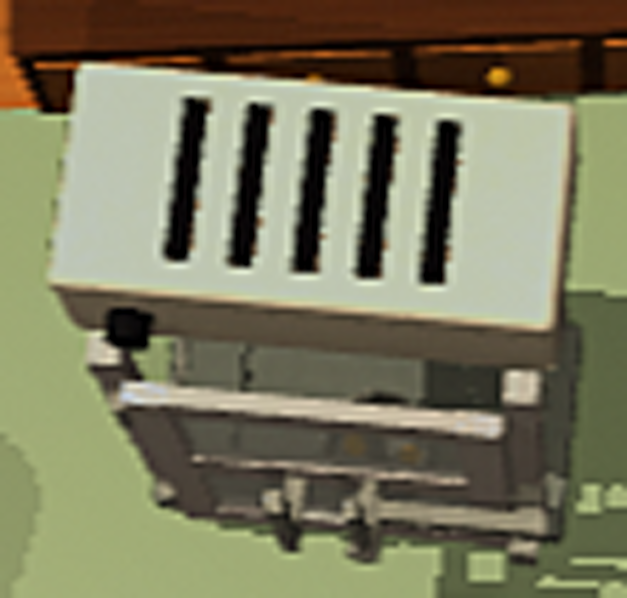

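View pics/cs.png

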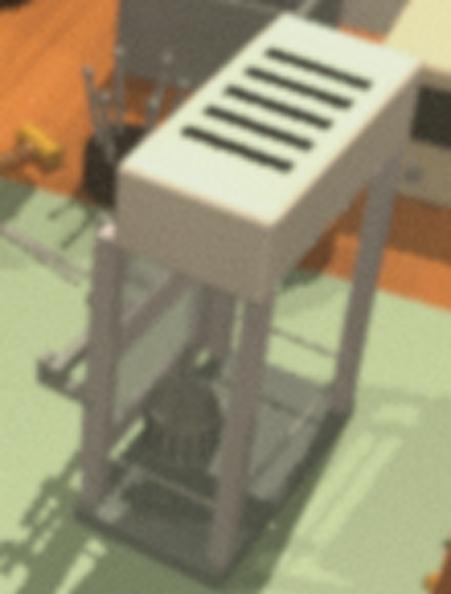

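The crops show the hood corners at (52,285), (555,330), (573,105) and (78,63). The uprights sit at about (293,490) and (367,490). In the scene crop the basket is near (185,410). Next I fit the stand's pose and project the known points as a check.

```bash
cat >> h.py <<'E'
def stand(p,q):  # stand frame -> world; p=(x,y,yaw)
    c,s=np.cos(p[2]),np.sin(p[2]);q=np.asarray(q,float)
    return np.array([p[0]+c*q[0]-s*q[1],p[1]+s*q[0]+c*q[1],q[2]])
E
python3 - <<'E'
from h import *
from scipy.optimize import least_squares
T=lambda x,y:((x+.5)/5.7+150-.5,(y+.5)/5.7+75-.5)
S=lambda x,y:((x+.5)/4.1+260-.5,(y+.5)/4.1+105-.5)
obs=[("top",T(52,285),(-.045,.12,.35)),("top",T(555,330),(-.045,-.12,.35)),("top",T(573,105),(.07,-.12,.35)),("top",T(78,63),(.07,.12,.35)),
("scene",S(120,170),(-.045,.12-.24,.35)),("scene",S(272,225),(.07,-.12,.35)),("scene",S(418,66),(.07,.12,.35)),("scene",S(287,13),(-.045,.12,.35)),
("scene",S(80,515),(-.06,-.12,.02)),("scene",S(215,580),(.07,-.12,.02)),("scene",S(352,405),(.07,.12,.02))]
obs[4]=("scene",S(120,170),(-.045,-.12,.35))
f=lambda p:np.concatenate([np.subtract(proj(n,stand(p,q)),uv) for n,uv,q in obs])
r=least_squares(f,[.63,.07,-.12],loss="soft_l1");print(r.x,f(r.x).reshape(-1,2).round(1).tolist())
P=r.x;np.save("P.npy",P)
for nm,q in [("post top",(-.105,.02,.22)),("lever top",(-.105,-.02,.22)),("post base",(-.105,.02,.134)),("gate free top",(-.066,-.094,.257)),("hinge top",(-.066,.096,.257))]:
    w=stand(P,q);a=proj("top",w);print(nm,w.round(4),"crop",[round((a[0]-150)*5.7),round((a[1]-75)*5.7)])
# basket candidates on scene: rim centre at z=.065 and top at .125
for uv in [(185,395),(180,400)]: 
    w=pt("scene",*S(*uv),.065);c,s=np.cos(P[2]),np.sin(P[2]);d=w-[P[0],P[1],0];print(w.round(4),"stand",(c*d[0]+s*d[1]).round(4),(-s*d[0]+c*d[1]).round(4))
E
```

```text
[ 0.63029907  0.07609368 -0.1301982 ] [[-0.6, 0.3], [1.1, -0.1], [1.8, -1.2], [0.2, -1.1], [-1.6, -0.9], [0.0, 0.5], [1.9, -1.9], [-1.8, -0.6], [-2.0, -1.7], [1.1, -0.2], [0.8, -1.3]]
post top [0.5288 0.1096 0.22  ] crop [277, 499]
lever top [0.5236 0.0699 0.22  ] crop [355, 506]
post base [0.5288 0.1096 0.134 ] crop [295, 541]
gate free top [ 0.5527 -0.0085  0.257 ] crop [506, 423]
hinge top [0.5773 0.1798 0.257 ] crop [125, 391]
[0.6008 0.0793 0.065 ] stand -0.0296 -0.0007
[0.5994 0.072  0.065 ] stand -0.0301 -0.0081
```

```bash
cat >> h.py <<'E'
from scipy.spatial.transform import Rotation as R
try: P=np.load("P.npy")
except Exception: P=None
def ori(yaw,lean,flip=1):  # tool z leans forward along heading yaw, y across
    h=np.array([np.cos(yaw),np.sin(yaw),0]);z=np.sin(lean)*h+[0,0,-np.cos(lean)]
    y=flip*np.array([-h[1],h[0],0]);return R.from_matrix(np.c_[np.cross(y,z),y,z]).as_rotvec()
def gatep(th,x,y,z):  # gate frame offset from hinge line -> world
    h=stand(P,(-.066,.1,0));a=P[2]-th;c,s=np.cos(a),np.sin(a)
    return np.array([h[0]+c*x-s*y,h[1]+s*x+c*y,z])
E
python3 - <<'E'
from h import *
from rig import manip
for L in (30,45):
  for f in (1,-1):
    for th in (0,.5,1,1.4,1.65):
        q=manip.solve_ik(gatep(th,-.039,-.09,.2),ori(P[2]-th,np.radians(L),f))
        print(L,f,th,None if q is None else np.round(q,2).tolist())
    for nm,p,yw in[("basket",[.6,.077,.105],P[2]),("tray",[.38,-.28,.1],P[2]),("tray2",[.38,-.28,.1],-.6)]:
        q=manip.solve_ik(p,ori(yw,np.radians(L),f)); print(nm,None if q is None else np.round(q,2).tolist())
E
```

```text
30 1 0 [0.27, 0.25, 2.16, -0.69, 0.31, -0.55]
30 1 0.5 [0.49, 0.29, 2.1, -0.8, 0.68, 0.18]
30 1 1 [0.61, 0.4, 1.92, -0.62, 1.01, 0.56]
30 1 1.4 [0.62, 0.5, 1.74, -0.46, 1.24, 0.81]
30 1 1.65 [0.6, 0.56, 1.63, -0.36, 1.36, 0.96]
basket [0.18, 0.52, 2.07, -1.22, 0.16, -0.08]
tray [-0.86, 0.44, 2.31, 1.6, 0.34, 2.45]
tray2 [-0.69, 0.42, 2.36, 2.88, 0.17, 1.75]
30 -1 0 None
30 -1 0.5 None
30 -1 1 None
30 -1 1.4 [0.62, 0.5, 1.74, -0.46, 1.24, -2.33]
30 -1 1.65 [0.6, 0.56, 1.63, -0.36, 1.36, -2.18]
basket None
tray [-0.86, 0.44, 2.31, 1.6, 0.34, -0.69]
tray2 [-0.69, 0.42, 2.36, 2.88, 0.17, -1.39]
45 1 0 [0.33, 0.29, 2.29, 4.23, 0.36, 0.84]
45 1 0.5 [0.62, 0.36, 2.16, -1.24, 0.79, 0.68]
45 1 1 [0.72, 0.49, 1.91, -0.83, 1.17, 0.79]
45 1 1.4 [0.7, 0.6, 1.68, -0.6, 1.43, 0.92]
45 1 1.65 [0.66, 0.67, 1.54, -0.47, 1.58, 1.03]
basket [0.22, 0.58, 2.18, 3.74, 0.45, 1.27]
tray [-0.99, 0.56, 2.4, 2.11, 0.67, 1.8]
tray2 [-0.7, 0.56, 2.48, 3.02, 0.68, 1.59]
45 -1 0 [0.33, 0.29, 2.29, 4.23, 0.36, -2.3]
45 -1 0.5 [0.62, 0.36, 2.16, -1.24, 0.79, -2.46]
45 -1 1 [0.72, 0.49, 1.91, -0.83, 1.17, -2.35]
45 -1 1.4 [0.7, 0.6, 1.68, -0.6, 1.43, -2.22]
45 -1 1.65 [0.66, 0.67, 1.54, -0.47, 1.58, -2.11]
basket [0.22, 0.58, 2.18, 3.74, 0.45, -1.87]
tray [-0.99, 0.56, 2.4, 2.11, 0.67, -1.34]
tray2 [-0.7, 0.56, 2.48, 3.02, 0.68, -1.55]
```

Run:
```python
from h import *
from rig import manip
L=np.radians(30);o=ori(P[2],L);z=R.from_rotvec(o).apply([0,0,1])
g=gatep(0,-.039,-.09,.203)
manip.move_to(g-.11*z,o)
p,e=manip.get_position(),manip.get_ee_rot();c=manip.camera("wrist")
Tm=np.eye(4);Tm[:3,:3]=R.from_rotvec(e).as_matrix();Tm[:3,3]=p
np.savez("w1.npz",image=c["image"],fx=c["fx"],fy=c["fy"],cx=c["cx"],cy=c["cy"],cam_to_world=Tm@c["mount"])
cv2.imwrite("pics/w1.png",cv2.resize(c["image"][:,:,::-1],(800,600),interpolation=cv2.INTER_CUBIC))
print(p,e,o,manip.get_time(),c["mount"].round(3).tolist(),np.round(manip.get_joint_positions(),2))
k=1.5625
for nm,q in [("post top",(-.105,.02,.22)),("lever top",(-.105,-.02,.22)),("post base",(-.105,.02,.134)),("free top",(-.072,-.094,.257)),("hinge top",(-.072,.096,.257)),("free bot",(-.072,-.094,.03)),("basket0 top",(-.03,0,.125))]:
    print(nm,np.round(np.array(proj("w1",stand(P,q)))*k))
```

```text
[0.47323589 0.10738207 0.29835673] [ 0.16952148  2.61310126 -0.04503513] [ 0.17035666  2.61318413 -0.04564693] 2.1917 [[0.0, -0.953, -0.303, 0.078], [1.0, 0.0, -0.0, -0.001], [0.0, -0.303, 0.953, -0.123], [0.0, 0.0, 0.0, 1.0]] [ 0.33 -0.01  2.17 -0.44  0.55 -0.79]
post top [416. 332.]
lever top [341. 332.]
post base [413. 230.]
free top [203. 424.]
hinge top [559. 425.]
free bot [280. 186.]
basket0 top [385. 297.]
```

View pics/w1.png

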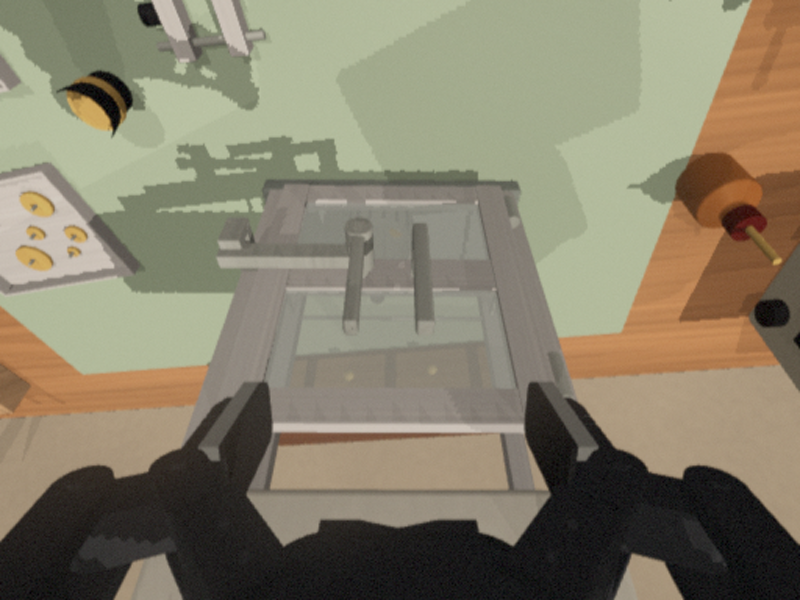

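The wrist view shows the post top at (425,327) and the lever top at (351,327), about 9 px (roughly 5 mm) to +y of the prediction. I correct the stand's pose along y, then grip, swing the gate and let go.

Run:
```python
from h import *
import h
from rig import manip
from scipy.optimize import least_squares
k=1.5625
obs=[((425,326),(-.105,.02,.22)),((351,326),(-.105,-.02,.22)),((420,225),(-.111,.02,.134))]
f=lambda d:np.concatenate([np.r_[np.subtract(np.array(proj("w1",stand([P[0]+d[0],P[1]+d[1],P[2]+d[2]],q)))*k,uv) for uv,q in obs]+[np.r_[d[0]*500,d[2]*500]])
d=least_squares(f,[0,0,0]).x;print(d,f(d).round(1))
h.P=P+d;np.save("P.npy",h.P)
L=np.radians(30)
o=ori(h.P[2],L);g=lambda th:gatep(th,-.039,-.090,.203)
def st(t): print(t,round(manip.get_time(),2),manip.get_position().round(4),"w",round(manip.get_width(),4),"F",np.round(manip.get_contact_force(),1),"grip",round(float(np.max(manip.get_grip_force())),1))
z=R.from_rotvec(o).apply([0,0,1])
manip.servo_line(g(0),o,rate=.08);st("at")
manip.command_gripper(.028,20);st("closed")
```

```text
File "<stdin>", line 7
    f=lambda d:np.concatenate([np.r_[np.subtract(np.array(proj("w1",stand([P[0]+d[0],P[1]+d[1],P[2]+d[2]],q)))*k,uv) for uv,q in obs]+[np.r_[d[0]*500,d[2]*500]])
                                                                                                                                                                ^
SyntaxError: closing parenthesis ')' does not match opening parenthesis '['
```

```bash
cat >> h.py <<'E'
def st(t):
    from rig import manip
    print(t,round(manip.get_time(),2),np.round(manip.get_position(),4),"w",round(float(manip.get_width()),4),"F",np.round(manip.get_contact_force(),1),"grip",np.round(manip.get_grip_force(),1))
E
python3 - <<'E'
from h import *
import h
from rig import manip
from scipy.optimize import least_squares
k=1.5625
obs=[((425,326),(-.105,.02,.22)),((351,326),(-.105,-.02,.22)),((420,225),(-.111,.02,.134))]
f=lambda d:np.concatenate([np.subtract(np.array(proj("w1",stand(P+d,q)))*k,uv) for uv,q in obs]+[np.r_[d[0]*500,d[2]*500]])
d=least_squares(f,[0,0,0]).x;print(d,f(d).round(1))
h.P=P+d;np.save("P.npy",h.P)
L=np.radians(30)
o=ori(h.P[2],L)
manip.servo_line(gatep(0,-.039,-.090,.203),o,rate=.08);st("at")
manip.command_gripper(.028,20);st("closed")
E
```

```text
[-0.00172085  0.00512241 -0.00042569] [ 0.5  2.8 -0.8  2.7  0.3 -4.7 -0.9 -0.2]
at 3.7 [0.5258 0.1049 0.2034] w 0.0851 F [-0.1  1.1  0.6] grip 0.0
closed 4.23 [0.5255 0.1042 0.2031] w 0.0314 F [-3.  -4.9  6.5] grip 19.8
```

Run:
```python
from h import *
from rig import manip
L=np.radians(30)
for i,th in enumerate(np.linspace(0,1.62,19)[1:]):
    manip.servo_line(gatep(th,-.039,-.090,.203),ori(P[2]-th,L),rate=.06)
    F=np.linalg.norm(manip.get_contact_force())
    if i%4==1: st(f"{th:.2f}")
    if F>40: st("FORCE");break
st("end")
```

```text
0.18 4.85 [0.5113 0.1149 0.2031] w 0.0313 F [-1.4 -5.9  5.5] grip 20.4
0.54 6.05 [0.4898 0.1426 0.2031] w 0.0312 F [-2.7 -2.3  7.9] grip 21.2
0.90 7.25 [0.4793 0.1763 0.2031] w 0.0311 F [-2.5 -1.7  7.7] grip 21.8
1.26 8.45 [0.4811 0.2114 0.2031] w 0.0311 F [-1.7  0.2  8.6] grip 22.4
1.62 9.65 [0.4952 0.2438 0.2031] w 0.0313 F [-1.   1.7  8.8] grip 22.6
end 9.65 [0.4952 0.2438 0.2031] w 0.0313 F [-1.   1.7  8.8] grip 22.6
```

Run:
```python
from h import *
from rig import manip
e=manip.get_ee_rot();z=R.from_rotvec(e).apply([0,0,1])
manip.command_gripper(.085);st("open")
p=np.array(manip.get_position());manip.servo_line(p-.09*z,rate=.15)
p=np.array(manip.get_position());manip.servo_line(p+[-.05,0,.12],rate=.25);st("up")
b=stand(P,(-.03,0,.105))
for L in(40,43):
  for yw in (P[2],-.25,-.4):
    for s in (0,.16,.3):
      o=ori(yw,np.radians(L));zz=R.from_rotvec(o).apply([0,0,1])
      q=manip.solve_ik(b-s*zz,o);print(L,round(yw,2),s,None if q is None else np.round(q,2).tolist())
print(np.round(manip.get_joint_positions(),2))
```

```text
open 10.22 [0.4947 0.2434 0.2029] w 0.0852 F [-0.3  0.6 -0.3] grip 0.0
up 11.64 [0.4519 0.2867 0.3989] w 0.085 F [ 0.2  0.1 -0.9] grip 0.0
40 -0.13 0 [0.23, 0.55, 2.15, 3.95, 0.32, 1.07]
40 -0.13 0.16 None
40 -0.13 0.3 [0.49, -0.21, 2.31, -0.76, 0.57, -0.4]
40 -0.25 0 [0.27, 0.56, 2.13, 4.25, 0.37, 0.91]
40 -0.25 0.16 None
40 -0.25 0.3 [0.6, -0.14, 2.26, -0.84, 0.71, -0.14]
40 -0.4 0 None
40 -0.4 0.16 [0.5, 0.23, 2.19, -1.19, 0.57, 0.32]
40 -0.4 0.3 [0.7, -0.05, 2.18, -0.86, 0.86, 0.07]
43 -0.13 0 [0.24, 0.57, 2.17, 3.83, 0.39, 1.19]
43 -0.13 0.16 None
43 -0.13 0.3 [0.54, -0.21, 2.36, -0.93, 0.56, -0.19]
43 -0.25 0 [0.28, 0.57, 2.15, 4.11, 0.43, 1.05]
43 -0.25 0.16 None
43 -0.25 0.3 [0.67, -0.13, 2.31, -0.98, 0.71, 0.03]
43 -0.4 0 [0.34, 0.58, 2.11, 4.42, 0.5, 0.92]
43 -0.4 0.16 None
43 -0.4 0.3 [0.76, -0.03, 2.22, -0.96, 0.87, 0.21]
[ 0.71  0.35  1.48 -0.32  1.73  0.91]
```

Run:
```python
from h import *
from rig import manip
hx=np.array([np.cos(P[2]),np.sin(P[2]),0])
b=stand(P,(-.03,0,.105))
for L in(35,42):
  for yw in (0,.15,.3,.45):
    for s,dz in ((0,0),(0,.02),(.1,.02),(.2,.02),(.2,.12),(.2,.2)):
      q=manip.solve_ik(b-s*hx+[0,0,dz],ori(yw,np.radians(L)));print(L,yw,s,dz,None if q is None else np.round(q,2).tolist())
t=np.array([.38,-.28,.09])
for yw in (-.9,-.6,-.3,0): 
  for dz in(0,.12):
    q=manip.solve_ik(t+[0,0,dz],ori(yw,np.radians(42)));print("tray",yw,dz,None if q is None else np.round(q,2).tolist())
```

```text
35 0 0 0 [0.17, 0.53, 2.12, 3.86, 0.14, 0.99]
35 0 0 0.02 [0.17, 0.48, 2.12, 4.14, 0.11, 0.71]
35 0 0.1 0.02 [0.25, 0.41, 2.31, 3.84, 0.22, 1.09]
35 0 0.2 0.02 [0.39, 0.35, 2.49, 3.84, 0.35, 1.23]
35 0 0.2 0.12 [0.39, 0.01, 2.42, -1.04, 0.26, -0.22]
35 0 0.2 0.2 [0.39, -0.18, 2.33, -0.5, 0.47, -0.79]
35 0.15 0 0 [0.11, 0.52, 2.12, 2.95, 0.12, 1.73]
35 0.15 0 0.02 None
35 0.15 0.1 0.02 [0.18, 0.4, 2.32, 3.23, 0.19, 1.51]
35 0.15 0.2 0.02 [0.3, 0.34, 2.51, 3.42, 0.32, 1.43]
35 0.15 0.2 0.12 [0.3, -0.0, 2.44, -0.71, 0.13, -0.74]
35 0.15 0.2 0.2 [0.3, -0.2, 2.34, -0.22, 0.4, -1.24]
35 0.3 0 0 [0.06, 0.53, 2.12, 2.19, 0.17, 2.31]
35 0.3 0 0.02 None
35 0.3 0.1 0.02 [0.11, 0.4, 2.32, 2.6, 0.21, 1.95]
35 0.3 0.2 0.02 [0.21, 0.34, 2.51, 2.97, 0.32, 1.66]
35 0.3 0.2 0.12 [0.21, -0.0, 2.44, 0.51, 0.11, -2.16]
35 0.3 0.2 0.2 [0.21, -0.2, 2.34, 0.14, 0.39, -1.78]
35 0.45 0 0 None
35 0.45 0 0.02 None
35 0.45 0.1 0.02 [0.04, 0.41, 2.3, 2.12, 0.27, 2.24]
35 0.45 0.2 0.02 [0.11, 0.34, 2.5, 2.54, 0.34, 1.86]
35 0.45 0.2 0.12 None
35 0.45 0.2 0.2 [0.11, -0.19, 2.34, 0.45, 0.45, -2.26]
42 0 0 0 [0.18, 0
[... 824 characters left out ...]
0.3 0.2 0.2 [0.19, -0.21, 2.41, 0.33, 0.22, -1.97]
42 0.45 0 0 [-0.02, 0.56, 2.16, 2.24, 0.4, 2.07]
42 0.45 0 0.02 [-0.02, 0.52, 2.16, 2.14, 0.37, 2.18]
42 0.45 0.1 0.02 [0.01, 0.45, 2.36, 2.44, 0.45, 1.89]
42 0.45 0.2 0.02 [0.07, 0.42, 2.56, 2.68, 0.59, 1.68]
42 0.45 0.2 0.12 [0.07, 0.03, 2.5, 1.88, 0.26, 2.54]
42 0.45 0.2 0.2 None
tray -0.9 0 [-0.51, 0.56, 2.43, 3.62, 0.6, 1.47]
tray -0.9 0.12 [-0.51, 0.17, 2.4, 4.31, 0.28, 0.72]
tray -0.6 0 [-0.7, 0.56, 2.46, 3.02, 0.6, 1.59]
tray -0.6 0.12 [-0.7, 0.15, 2.42, 2.73, 0.17, 1.9]
tray -0.3 0 [-0.88, 0.56, 2.42, 2.43, 0.6, 1.73]
tray -0.3 0.12 [-0.88, 0.17, 2.38, 1.72, 0.38, 2.52]
tray 0 0 [-1.01, 0.56, 2.34, 1.87, 0.63, 1.92]
tray 0 0.12 None
```

```bash
cat >> h.py <<'E'
def wshot(name):
    from rig import manip
    p,e=manip.get_position(),manip.get_ee_rot();c=manip.camera("wrist")
    T=np.eye(4);T[:3,:3]=R.from_rotvec(e).as_matrix();T[:3,3]=p
    np.savez(name+".npz",image=c["image"],fx=c["fx"],fy=c["fy"],cx=c["cx"],cy=c["cy"],cam_to_world=T@c["mount"])
    cv2.imwrite(f"pics/{name}.png",cv2.resize(c["image"][:,:,::-1],(800,600),interpolation=cv2.INTER_CUBIC))
YW=.12;LB=np.radians(42);HD=np.array([np.cos(YW),np.sin(YW),0])
E
python3 - <<'E'
from h import *
from rig import manip
print("gate free edge",gatep(1.62,0,-.194,.14).round(3))
manip.set_joints([0,-.4,2.3,-.32,.45,.9]);st("a")
manip.command_gripper(.045)
manip.set_joints([0,-.25,2.5,3.2,.15,1.5]);st("i")
b=stand(P,(-.03,0,.105));p=b-.19*HD+[0,0,.03]
q=manip.solve_ik(p,ori(YW,LB));print(np.round(q,2))
manip.set_joints(q);st("view")
wshot("w2")
k=1.5625
print([np.round(np.array(proj("w2",stand(P,(-.03,0,z))))*k) for z in(.02,.065,.125)])
E
```

```text
gate free edge [0.385 0.224 0.14 ]
a 12.84 [ 0.4181 -0.0267  0.4085] w 0.0852 F [-0.3 -0.3  0.3] grip 0.0
i 16.27 [0.433  0.0095 0.3507] w 0.0452 F [-0.8 -0.4  0.6] grip 0.0
[0.12 0.38 2.57 3.15 0.54 1.57]
view 17.16 [0.4108 0.0624 0.1354] w 0.0448 F [-0.2  0.6  0.1] grip 0.0
[array([398., 342.]), array([398., 394.]), array([399., 476.])]
```

View pics/w2.png

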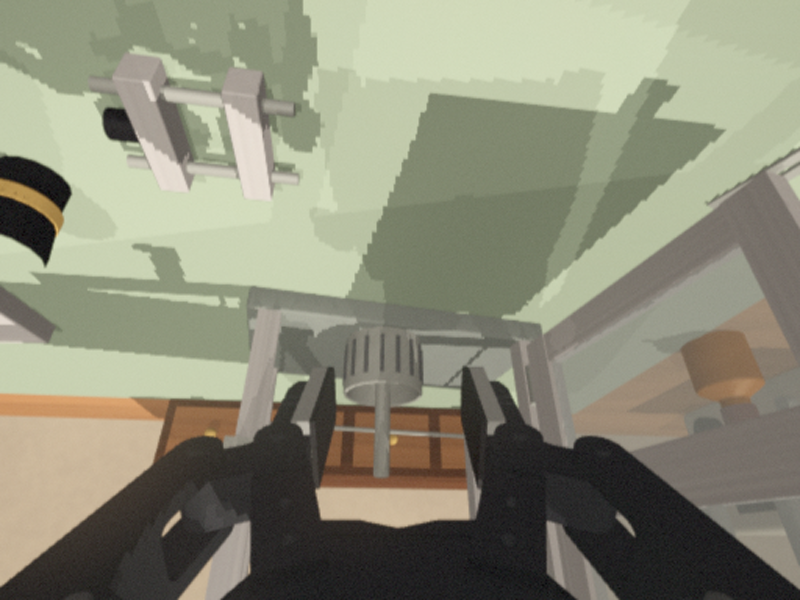

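The gate stands open on the right. The basket's stem runs from the rim at about (383,392) to its top at about (382,476), roughly 12 mm to the -y side of my guess.

Run:
```python
from h import *
k=1.5625
for u,v,z in((382,475,.125),(383,390,.065)): print(pt("w2",u/k,v/k,z).round(4))
print(stand(P,(-.03,0,0)))
# width check of basket rim, 345..422 px at rim row 385
print(np.linalg.norm(pt("w2",345/k,375/k,.05)-pt("w2",422/k,375/k,.05)))
b=pt("w2",382/k,475/k,.125);print(np.array(proj("w2",[b[0],b[1],.02]))*k)
# rest of tray
T=lambda u,v:pt("top",u/k-.2,v/k-.2,.018)
print(np.mean([T(467,311),T(552,307),T(555,371),T(470,375)],axis=0))
```

```text
[0.5941 0.073  0.125 ]
[0.5904 0.0723 0.065 ]
[0.5988338  0.08512367 0.        ]
0.06084663450506233
[384.37850744 338.3477378 ]
[ 0.38046537 -0.28083731  0.018     ]
```

Run:
```python
from h import *
from rig import manip
b=np.array([.593,.0727,.107]);o=ori(YW,LB)
manip.servo_line(b-.17*HD+[0,0,.02],o,rate=.1)
manip.servo_line(b-.06*HD+[0,0,.012],o,rate=.1);st("near")
manip.servo_line(b,o,rate=.05);st("in")
manip.command_gripper(0.004,35);st("grip")
manip.servo_line(b+[0,0,.018],o,rate=.04);st("lift")
wshot("w3")
```

```text
near 18.8 [0.5326 0.0654 0.1188] w 0.0454 F [-0.1 -0.3  0. ] grip 0.0
in 20.18 [0.5926 0.0727 0.1069] w 0.045 F [ 0. -0. -0.] grip 0.0
grip 20.57 [0.593  0.0726 0.1071] w 0.0107 F [-0.5 -0.7  0.1] grip 34.1
lift 21.18 [0.5931 0.0727 0.1254] w 0.0105 F [-0.1 -0.3 -2.2] grip 34.1
```

View pics/w3.png

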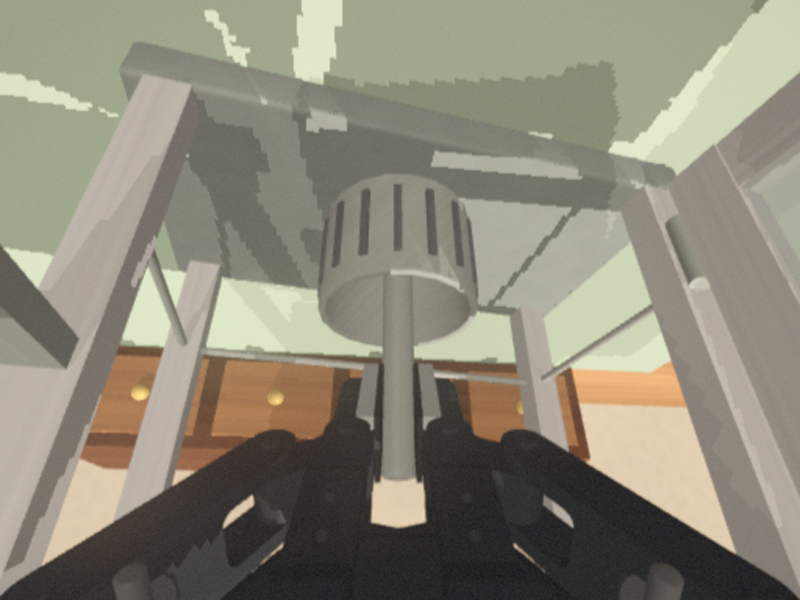

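The basket hangs upright: the stem is gripped at (398,380-478), the rim centre is near (398,308), and it clears the base. Next I pull it out, carry it at TCP z of about 0.15 to the tray, and look before lowering.

Run:
```python
from h import *
from rig import manip
k=1.5625
for v,z in((474,.143),(308,.083)): print(pt("w3",398/k,v/k,z).round(4))
b=np.array([.593,.0727,.125])
manip.servo_line(b-.20*HD+[0,0,.003],ori(YW,LB),rate=.08);st("out")
manip.servo_line([.385,.03,.152],ori(.05,LB),rate=.06)
t=np.array([.380,-.281,.152])
a,e=np.array([.385,.03,.152]),t
for i in range(1,7):
    f=i/6;manip.servo_line(a+f*(e-a),ori(.05-.65*f,LB),rate=.08)
st("over");print(np.round(manip.get_joint_positions(),2))
for n in("scene","top"):
    c=manip.camera(n);np.savez(n+"2.npz",**c)
x=np.load("top2.npz")["image"][170:260,280:380,::-1];y=np.load("scene2.npz")["image"][200:310,140:290,::-1]
x=cv2.resize(x,(400,360),interpolation=cv2.INTER_CUBIC);y=cv2.resize(y,(400,293),interpolation=cv2.INTER_CUBIC)
cv2.imwrite("pics/over.png",np.hstack([x,cv2.copyMakeBorder(y,0,67,0,0,cv2.BORDER_CONSTANT)]))
```

```text
[0.5922 0.0722 0.143 ]
[0.5969 0.0728 0.083 ]Traceback (most recent call last):
  File "<stdin>", line 6, in <module>
rig.IKError: the arm cannot follow that straight line within its joint ranges
```

Run:
```python
from h import *
from rig import manip
b=np.array([.593,.0727,.125])
for p,yw in[(b-.17*HD,YW),(b-.17*HD+[0,0,.03],YW),([.42,0,.155],0),([.415,-.06,.155],-.13),([.41,-.12,.155],-.27),([.40,-.18,.153],-.4),([.39,-.23,.152],-.5),([.38,-.281,.152],-.6),([.38,-.281,.09],-.6)]:
    q=manip.solve_ik(p,ori(yw,LB));print(np.round(p,3),None if q is None else np.round(q,2).tolist())
```

```text
[0.424 0.052 0.125] [0.08, 0.42, 2.55, 3.09, 0.56, 1.59]
[0.424 0.052 0.155] [0.08, 0.3, 2.54, 3.07, 0.43, 1.6]
[0.42  0.    0.155] [-0.05, 0.29, 2.55, 3.06, 0.44, 1.61]
[ 0.415 -0.06   0.155] [-0.21, 0.29, 2.55, 3.02, 0.44, 1.62]
[ 0.41  -0.12   0.155] [-0.35, 0.3, 2.54, 3.02, 0.43, 1.63]
[ 0.4   -0.18   0.153] [-0.49, 0.31, 2.51, 3.0, 0.42, 1.64]
[ 0.39  -0.23   0.152] [-0.6, 0.33, 2.49, 2.97, 0.41, 1.65]
[ 0.38  -0.281  0.152] [-0.7, 0.34, 2.45, 2.96, 0.38, 1.67]
[ 0.38  -0.281  0.09 ] [-0.7, 0.56, 2.45, 3.02, 0.6, 1.59]
```

Run:
```python
from h import *
from rig import manip
b=np.array([.593,.0727,.125])
for p,yw in[(b-.17*HD,YW),(b-.17*HD+[0,0,.03],YW),([.42,0,.155],0),([.415,-.06,.155],-.13),([.41,-.12,.155],-.27),([.40,-.18,.153],-.4),([.39,-.23,.152],-.5),([.38,-.281,.152],-.6)]:
    manip.servo_line(p,ori(yw,LB),rate=.09)
st("over")
for n in("scene","top"):
    c=manip.camera(n);np.savez(n+"2.npz",**c)
x=np.load("top2.npz")["image"][170:260,280:380,::-1];y=np.load("scene2.npz")["image"][200:310,140:290,::-1]
x=cv2.resize(x,(400,360),interpolation=cv2.INTER_CUBIC);y=cv2.resize(y,(400,293),interpolation=cv2.INTER_CUBIC)
cv2.imwrite("pics/over.png",np.hstack([x,cv2.copyMakeBorder(y,0,67,0,0,cv2.BORDER_CONSTANT)]))
```

```text
over 28.38 [ 0.3797 -0.2808  0.1519] w 0.0101 F [ 0.5  1.2 -1.2] grip 34.1
```

View pics/over.png

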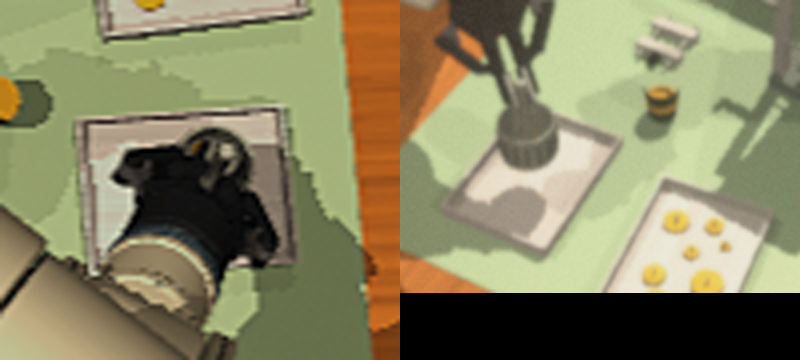

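The basket hangs over the empty tray, near its middle and upright; the loupe, parts tray and holder are untouched. I lower it slowly until it touches.

Run:
```python
from h import *
from rig import manip
o=ori(-.6,LB);x,y=.38,-.281
manip.servo_line([x,y,.098],o,rate=.06)
manip.hold(.3);f0=np.mean([manip.get_contact_force()[2] for _ in range(5)]);st("low")
z=.098
while z>.085:
    z-=.001;manip.servo_line([x,y,z],o,rate=.02);manip.hold(.05)
    f=manip.get_contact_force()[2]
    if f-f0>1.5: break
st(f"touch {z:.3f} f0 {f0:.1f}")
manip.command_gripper(.05);st("rel")
h=np.array([np.cos(-.6),np.sin(-.6),0])
p=np.array([x,y,z])
manip.servo_line(p-.06*h+[0,0,.0535],o,rate=.06);st("back")
```

```text
low 29.83 [ 0.3801 -0.2811  0.0983] w 0.0101 F [-0.8  0.1 -1.8] grip 34.1
touch 0.089 f0 -1.8 32.53 [ 0.3802 -0.2813  0.0899] w 0.0107 F [-3.6  1.5  9.1] grip 35.1
rel 32.99 [ 0.38   -0.281   0.0889] w 0.0499 F [ 0.3 -0.4 -0.1] grip 0.0
back 34.48 [ 0.3306 -0.2473  0.1423] w 0.0499 F [-0.4  0.1 -0. ] grip 0.0
```

Run:
```python
from h import *
from rig import manip
q=np.array(manip.get_joint_positions());q[1]-=.5;manip.set_joints(q);st("up")
manip.set_joints(q+[-.6,0,0,0,0,0]) if q[0]>-2 else 0
for n in("scene","top"): np.savez(n+"3.npz",**manip.camera(n))
x=np.load("top3.npz")["image"][70:262,90:390,::-1];y=np.load("scene3.npz")["image"][90:340,110:390,::-1]
x=cv2.resize(x,(420,269),interpolation=cv2.INTER_CUBIC);y=cv2.resize(y,(380,339),interpolation=cv2.INTER_CUBIC)
cv2.imwrite("pics/fin.png",np.hstack([cv2.copyMakeBorder(x,0,70,0,0,cv2.BORDER_CONSTANT),y]))
```

```text
up 35.37 [ 0.3537 -0.268   0.3595] w 0.0496 F [-1.2 -0.9 -0.4] grip 0.0
```

View pics/fin.png

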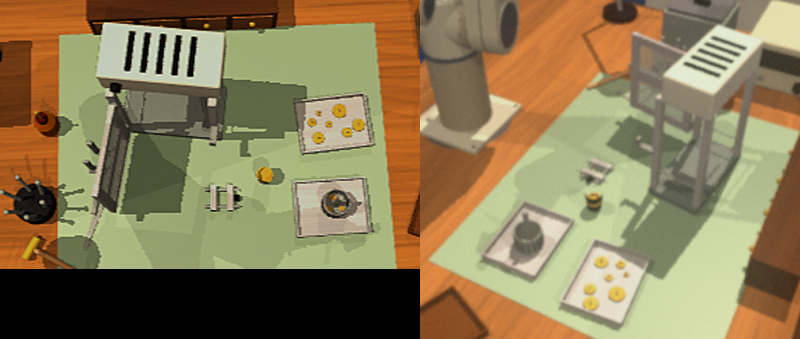

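The final views show the gate wide open at (110,160), the basket standing in the empty tray at (335,205), and everything else where it was. I'm handing the job in.

```bash
python3 -c "
from rig import manip
manip.hold(.5);print(manip.sign_off())"
```

```text
the job is handed in; nothing more can be done
None
```

The latch was lifted, the gate left open at about 1.6 rad, the basket set down upright inside the empty tray with nothing else visibly disturbed in the final views, and the job handed in after about 37 s of the 72 s allowed.

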